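# Undo the swing bolt of the pressure pot

## Robot

A 6-joint arm with a two-finger parallel gripper is mounted at the origin on a cart in front of the work surface, level with it; the furniture and walls round the work are solid. World frame = base frame: x ahead of the robot, y to its left, z up, the work surface at z = 0. Lengths are in m, angles in rad, forces in N, time in s.
With the tool pointing down it reaches from about 0.225 to 0.875 m from the base axis. Payload 3.4 kg.
Tool frame: the origin (TCP) lies between the finger pads; the fingertips stand 11 mm ahead of it and the grasp point (between the pads) lies 8 mm behind it (tips_ahead is the distance from the TCP to the fingertips, in m); z points along the fingers, x is the direction in which the jaws open and shut, and the axes are right-handed (so a half turn about z gives the same grasp; the last joint's range is limited). The gripper opens to 85 mm and grips with 20 to 120 N. Pads are 22 mm wide; open, the fingers measure 114 mm over their backs; the gripper's body (76 mm by 85 mm) begins 54 mm behind the grasp point. The pads swing forward as they close: fully open they stand 13 mm farther back than shut.
Start: joints at [-1.327, 0.276, 1.505, -0, 1.361, -0.121], TCP at [0.205, -0.537, 0.242] pointing down, gripper open.
Joint ranges: [-2.89, 2.89], [-0.75, 2.08], [0.22, 2.7], [-1.18, 4.32], [0.11, 2.71], [-2.7, 2.7]. Speed limits (rad/s): [2.57, 2.57, 3.14, 3.14, 3.14, 3.14].

## Interface

Orientations are given as a unit quaternion [w, x, y, z].
In Python, from rig import get_state, get_image, sign_off, masks_of, tips_ahead gives the robot as it stands.
- The arm moves only by the tool play_rows, never from a script. Its argument "series" is a list of rows, each an object of numbers: "fingers": the closure, from -1 (fully open) to 1 (shut); "dx", "dy", "dz": the shift along the world's x, y, z in mm; "turn": the turn about the world's z in rad. A call has 1 to 20 rows; each row shifts and turns the pose as measured when the row begins; what a row does not reach is not made up. A row lasts 1/12 s, in which the tool goes at most 41.7 mm and 7.16 degrees, less where a joint would pass 70% of its speed; a pose out of reach is approached as far as the arm can. A call with a gripper value outside its range is refused whole. The fingers move at their own pace and stop on an object; "squeeze" is the grip in N (left out, the last holds). Time passes only in rows, so rows that do not move let the fingers close. It gives the time, the measured TCP pose, the force and the opening at its end, in the units of the state.
- get_state(): the state, without advancing time (a new reading comes with each control period).
- get_image(name): name is "side" or "top" or "wrist"; returns a dict with "pixels" (420x560x3 uint8, red, green, blue), "vfov" (degrees; the focal length in pixels is half the picture's height over the tangent of half this angle, whatever the lens; pixels are square), "cx", "cy" (the principal point, pixels), "rvec" (rotation vector, rad) and "tvec" (3), from world to camera coordinates, as OpenCV has them; the wrist camera has in their place "hand_eye" (4x4, takes a point from camera to tool coordinates, whose origin is the TCP and whose axes are the tool frame's). Camera axes: x right, y down, z forward; pixel columns grow to the right and rows downward; lengths in m; the calibration is good to about 2 mm. The wrist camera is an equidistant fisheye: a pixel r from the principal point sees the ray r / f radians off the axis. A picture is of the moment at which its call begins: read the wrist's pose just before it. There is no depth.
- sign_off(): hands the job in, once; it reports no verdict.
Trained networks look in a picture, given as the dict that the camera call returned (one of the last four; its "shot" number tells which), for a name from the list of things; names that differ only in an ending like _2 or _b are one class to them, and where a whole thing is asked for, a point or a joint stands for the part that bears it (a point fixed in the world has none). Each returns a list of dicts, best first, with "p" (0 to 1); they miss things now and then, are a little off and sometimes report something else, mostly with a low value. They report only what shows in the picture. A call takes as long as a camera call.
- masks_of(picture, label): "region" (420x560 bool, what is visible of it) and "xy" ([column, row] in pixels, amid what is visible of it).
The state is a dict: "clock": time; "qpos": joint angles; "qd": joint speeds; "effort": joint torques, N m; "position": TCP position; "ee_rot": TCP orientation; "contact_force": force on the tool from outside, world axes, zero at the start; "moment": the same for the moment, N m; "width": finger opening in m.
Only numpy, scipy, OpenCV 4.12 (cv2) and the standard library are available. Lean on these libraries where they do the work, as an engineer would, in place of code of your own. Each camera call takes 0.05 s, during which the arm holds its last target. There are 200 camera calls.

## Task

The lid of the small steel pressure pot is held down by one hinged eyebolt with a brass wing nut. Unscrew the wing nut (anticlockwise seen from above) until it comes clear of the rim of its seat on the lid's slotted lug, about a full turn, then swing the bolt outwards out of the slot so that it hangs down on its pin. Leave the lid on the pot, and do not disturb the other things on the bench.

Things in the scene. Friction and masses are not known exactly. Their poses are not given: they have to be found in the camera images.
- pressure_pot: steel pot, cannot be moved: barrel 104 mm across, lid and flange 120 mm across. Origin: centre of its underside on the bench; z up, -x points to the side with the swing bolt, +x to the rear claw. The bolt stands upright 78 mm out along -x from the centre; its pin lies along y, 56 mm above the bench, in a bracket on the barrel.
- lid_top (a point): centre of the domed aluminium lid's top, 108 mm above the bench (rim 102 mm). Axes as the pot's. On the lid at x > -8 mm: a carrying strap across the middle (top 123 mm above the bench), behind it a dial gauge (130 mm) and a brass relief valve with a ring (140 mm). Between strap and wing nut nothing stands above 108 mm.
- lug (a point): top of the lid's slotted lug where the bolt passes, 102 mm above the bench. Axes as the pot's. The lug is a flat fork of two 13 mm wide, 12 mm thick prongs with a 14 mm slot open outwards (-x), ending 19 mm beyond this point; round the outer side of the nut's seat runs a rim 3.5 mm high that traps the nut's collar.
- swing_bolt (a joint): angle of the eyebolt about its pin: 0 upright in the slot, grows as it swings outwards (pot's -x), 1.57 level, 1.9 hanging on its stop. 12 mm thick, end 73.5 mm from the pin. Some 0.05 of play at first; once free it stays put near upright and falls outwards by its own weight from about 0.3 on. The nut's collar is caught by the lug's rim until the nut has risen about 4.3 mm.
- wing_nut (a joint): angle of the brass wing nut on the bolt: 0 = down on the lug, grows anticlockwise seen from above; the coarse thread lifts it 6 mm a turn. Starts between 0 and 0.8, ends at 8.4 at a stop pin; the bolt can leave the slot from about 4.5 (three quarters of a turn) on. Turns against a steady 0.05 N m (about 2 N at a wing) and stays where it is left.
- pot_lid: loose grey lid, 120 mm across, 0.6 kg; origin at the centre of its underside on the pot's rim, 94.5 mm above the bench, axes as the pot's. A spigot 8 mm deep under it sits in the pot's mouth, and its back edge (+x) is hooked under a fixed steel claw (top 112 mm above the bench).
- nut_axis (a point): point on the bolt's axis at the nut's underside (at first about 102 mm above the bench). The nut is 34 mm high: collar 29 mm across, 3 mm high; hub about 22 mm across up to 17 mm; two opposite upright wings 7 mm thick, reaching 32.5 mm off the axis, 11 to 34 mm above the underside at their ends. z points up along the bolt, y along the wings to wing_a.
- wing_a (a point): outermost point of one wing of the nut, in the middle of its 7 mm thickness, 22.5 mm above the nut's underside and 32.5 mm from the bolt's axis.
- wing_b (a point): the same point on the opposite wing.
- coupon_rack: black slotted block, 46 x 110 x 20 mm, a bystander; origin at the centre of its underside.
- sanding_block: brown sanding block, 48 x 85 x 25 mm, a bystander; origin at the centre of its underside.
- probe_pen: grey measuring probe, 16 x 90 x 16 mm, a bystander; origin at the centre of its underside.

How it is judged:
By the outcome, as a careful person would: the job done as asked, in the order asked, and still so for the second after the job is handed in, with the robot touching nothing.
It also fails if it takes over 51 s, if anything falls off the work surface, if the arm or the gripper's body presses on something with over 40 N, if the wrist force passes 120 N, or if a joint passes its speed limit or range.

## Working session

There is one attempt and no reset: what is moved stays moved. The work goes in short steps, Python scripts to look and compute and a tool call to move; the robot and the scene stay as the last step left them, time stands still between calls to the robot, and variables do not carry over. Pictures are saved under pics/ and viewed, about 8 in all and at most 12, crops included, and the job is handed in when it is done.

Besides the shell and the picture viewer there is one more tool, called after "Call:" as name(argument=value, ...) on one line, values as JSON. play_rows: Moves the arm, as the interface text tells. Its arguments: {"type":"object","properties":{"series":{"type":"array"},"squeeze":{"type":"number"}},"required":["series"]}

```bash
ls; mkdir -p pics; cat > h.py <<'E'
import numpy as np,cv2
from rig import *
from scipy.spatial.transform import Rotation as R
def K(p):
    f=p["pixels"].shape[0]/2/np.tan(np.radians(p["vfov"])/2); return f,p["cx"],p["cy"]
def ray(p,uv,st=None):
    f,cx,cy=K(p); u,v=uv[0]-cx,uv[1]-cy
    if "hand_eye" in p:
        r=np.hypot(u,v)+1e-9; t=r/f; d=np.array([np.sin(t)*u/r,np.sin(t)*v/r,np.cos(t)])
        H=np.array(p["hand_eye"]); q=st["ee_rot"]; Rt=R.from_quat([q[1],q[2],q[3],q[0]]).as_matrix()
        return Rt@H[:3,3]+np.array(st["position"]), Rt@H[:3,:3]@d
    M=cv2.Rodrigues(np.array(p["rvec"],float))[0]; t=np.array(p["tvec"],float).ravel()
    return -M.T@t, M.T@np.array([u/f,v/f,1])
def atz(p,uv,z,st=None):
    o,d=ray(p,uv,st); return o+d*(z-o[2])/d[2]
def proj(p,X,st=None):
    f,cx,cy=K(p); X=np.asarray(X,float)
    if "hand_eye" in p:
        H=np.array(p["hand_eye"]); q=st["ee_rot"]; Rt=R.from_quat([q[1],q[2],q[3],q[0]]).as_matrix()
        c=H[:3,:3].T@(Rt.T@(X-np.array(st["position"]))-H[:3,3]); n=np.hypot(c[0],c[1]); t=np.arctan2(n,c[2])
        return np.array([cx+f*t*c[0]/n,cy+f*t*c[1]/n])
    M=cv2.Rodrigues(np.array(p["rvec"],float))[0]; c=M@X+np.array(p["tvec"],float).ravel()
    return np.array([cx+f*c[0]/c[2],cy+f*c[1]/c[2]])
def tri(a,b):
    (o1,d1),(o2,d2)=a,b; A=np.stack([d1,-d2],1); s=np.linalg.lstsq(A,o2-o1,rcond=None)[0]
    return (o1+s[0]*d1+o2+s[1]*d2)/2, np.linalg.norm(o1+s[0]*d1-o2-s[1]*d2)
def save(p,n): cv2.imwrite("pics/"+n+".png",p["pixels"][:,:,::-1])
E
python3 - <<'E'
from h import *
s=get_state(); print(s)
P={n:get_image(n) for n in("side","top","wrist")}
cv2.imwrite("pics/a.png",cv2.resize(np.hstack([P["side"]["pixels"],P["top"]["pixels"]])[:,:,::-1],(800,300)))
save(P["top"],"top0"); save(P["side"],"side0")
for n in P:
  print(n,{k:v for k,v in P[n].items() if k!="pixels"})
  for l in ["pressure_pot","pot_lid","wing_nut","wing_a","swing_bolt","coupon_rack","sanding_block","probe_pen"]:
    for m in masks_of(P[n],l)[:2]: 
      st=s if n=="wrist" else None
      print(n,l,round(m["p"],2),np.round(m["xy"]),m["region"].sum(),np.round(atz(P[n],m["xy"],.11,st),3))
E
```

```text
pics
{'clock': 0.0, 'qpos': array([-1.32701919e+00,  2.76593123e-01,  1.50616251e+00, -4.90871880e-06,
        1.36063579e+00, -1.21015071e-01]), 'qd': array([ 0.00081793, -0.00125884, -0.0013071 , -0.00144899,  0.00083974,
        0.00196026]), 'effort': array([-1.95561108e-03, -4.16784847e+01, -2.45806342e+01, -3.38315822e-04,
        1.11439734e-02,  1.01265402e-05]), 'position': array([ 0.20499765, -0.5366795 ,  0.24142902]), 'ee_rot': array([-5.93955456e-04,  8.23636767e-01, -5.67116978e-01, -6.75366090e-04]), 'contact_force': array([ 0.47242942,  0.25773812, -0.07590126]), 'moment': array([ 0.02146077,  0.01729583, -0.0004416 ]), 'width': 0.08553713144863073}
side {'vfov': 48.163139033846484, 'cx': 275.038628897096, 'cy': 212.44805227235494, 'rvec': array([ 0.94919626, -2.19104631,  1.28188876]), 'tvec': array([0.32941689, 0.30211793, 0.69707159]), 'shot': 1}
side pressure_pot 0.68 [310. 213.] 170 [ 0.49  -0.109  0.11 ]
side pressure_pot 0.62 [278. 246.] 2175 [0.441 0.031 0.11 ]
side pot_lid 0.74 [308. 213.] 212 [ 0.494 -0.107  0.11 ]
side pot_lid 0.68 [275. 223.] 1432 [ 0.513 
[... 968 characters left out ...]
9 0.225 0.11 ]
top coupon_rack 0.66 [386. 259.] 803 [ 0.424 -0.317  0.11 ]
top sanding_block 0.74 [296. 150.] 656 [ 0.672 -0.105  0.11 ]
top probe_pen 0.55 [153. 210.] 197 [0.525 0.222 0.11 ]
top probe_pen 0.25 [294. 233.] 146 [ 0.479 -0.103  0.11 ]
wrist {'vfov': 65.70646984690485, 'cx': 279.80889250751795, 'cy': 208.01602119960256, 'hand_eye': array([[ 9.99999412e-01, -1.08019095e-03,  1.00430944e-04,
         8.90837594e-07],
       [ 9.89685071e-04,  9.46276673e-01,  3.23356581e-01,
        -8.48300774e-02],
       [-4.44322312e-04, -3.23356292e-01,  9.46277185e-01,
        -1.30899453e-01],
       [ 0.00000000e+00,  0.00000000e+00,  0.00000000e+00,
         1.00000000e+00]]), 'shot': 3}
```

```bash
python3 - <<'E'
import cv2,numpy as np
t=cv2.imread("pics/top0.png");s=cv2.imread("pics/side0.png")
a=cv2.resize(t[160:260,210:343],(800,600),interpolation=2)
b=cv2.resize(s[160:285,210:343],(640,600),interpolation=2)
cv2.imwrite("pics/c1.png",cv2.resize(np.hstack([a[:,:,:],b]),(800,333)))
E
```

```text
(no output)
```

View pics/a.png

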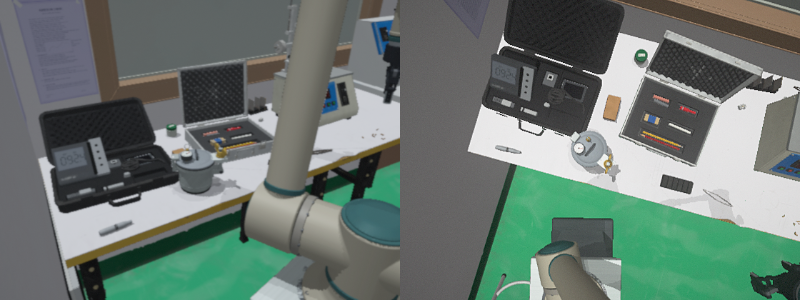

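View pics/c1.png

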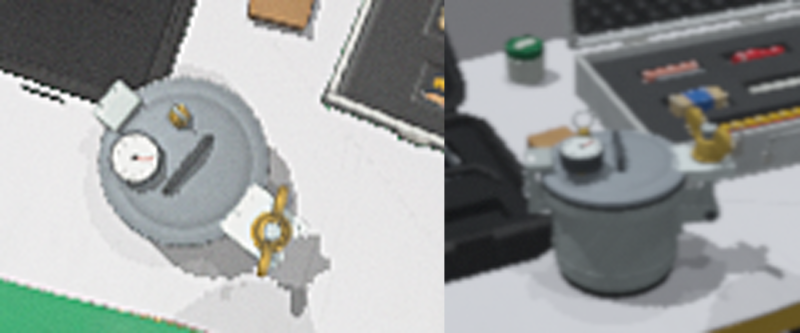

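The crops show the gold nut at about (291,229) in the top view. Its wings run roughly from (294,216) to (289,242), and the lid centre is near (264,209).

```bash
python3 - <<'E'
from h import *
p=get_image("top");s=get_state()
n=atz(p,(291.4,229.3),.125);a=atz(p,(294.1,216.4),.13);b=atz(p,(289,241.6),.13);c=atz(p,(264,209.5),.102)
print(n,a,b,c,np.linalg.norm(n[:2]-c[:2]),np.linalg.norm(a-b))
d=(c-n)[:2];print("pot yaw",np.arctan2(d[1],d[0]),"wing yaw",np.arctan2(*(a-b)[1::-1]))
q=s["ee_rot"];print(R.from_quat([q[1],q[2],q[3],q[0]]).as_matrix(),tips_ahead() if callable(tips_ahead) else tips_ahead)
E
```

```text
[ 0.48782783 -0.09753012  0.125     ] [ 0.51706001 -0.10279758  0.13      ] [ 0.45996054 -0.09242671  0.13      ] [ 0.53269675 -0.03389518  0.102     ] 0.07786285969779402 0.058033644361166696
pot yaw 0.9566565311768026 wing yaw -0.1796696018173845
[[ 3.56754842e-01 -9.34198041e-01  4.43977813e-05]
 [-9.34198040e-01 -3.56754844e-01 -5.40212443e-05]
 [ 6.63056642e-05 -2.22039798e-05 -9.99999998e-01]] 0.011
```

Call:
play_rows(series=[{"dx": 22,"dy": 34,"turn": 0.08,"fingers": -1},{"dx": 22,"dy": 34,"turn": 0.08,"fingers": -1},{"dx": 22,"dy": 34,"turn": 0.08,"fingers": -1},{"dx": 22,"dy": 34,"turn": 0.08,"fingers": -1},{"dx": 22,"dy": 34,"turn": 0.08,"fingers": -1},{"dx": 22,"dy": 34,"turn": 0.08,"fingers": -1},{"dx": 22,"dy": 34,"turn": 0.08,"fingers": -1},{"dx": 22,"dy": 34,"turn": 0.08,"fingers": -1},{"dx": 22,"dy": 34,"turn": 0.08,"fingers": -1},{"dx": 22,"dy": 34,"turn": 0.08,"fingers": -1},{"dx": 22,"dy": 34,"turn": 0.08,"fingers": -1},{"dx": 22,"dy": 34,"turn": 0.08,"fingers": -1},{"dx": 20,"dy": 30,"turn": 0.08,"fingers": -1},{"dx": 0,"dy": 0,"fingers": -1}])

```text
invalid input at $.series[0]: expected keys fingers, dx, dy, dz, turn
```

```bash
cat > look.py <<'E'
from h import *
import sys
s=get_state();p=get_image("wrist");save(p,sys.argv[1]);np.savez("last.npz",**{k:v for k,v in s.items()})
q=s["ee_rot"];m=R.from_quat([q[1],q[2],q[3],q[0]]).as_matrix()
print(s["position"],"yaw",np.arctan2(m[1,0],m[0,0]),"q",s["qpos"],"w",s["width"],"F",s["contact_force"],"t",s["clock"])
z=float(sys.argv[2])
for l in ["wing_a","wing_nut","swing_bolt","pot_lid"]:
  for k in masks_of(p,l)[:2]: print(l,round(k["p"],2),k["xy"],k["region"].sum(),atz(p,k["xy"],z,s))
E
python3 look.py w1 .125
```

```text
[ 0.20514323 -0.53720784  0.24231123] yaw -1.2060044833286705 q [-1.32701668e+00  2.75941799e-01  1.50488227e+00  3.07213279e-05
  1.36070544e+00 -1.21018603e-01] w 0.0854646334972541 F [-0.17442114 -0.57495083 -0.15228586] t 1.4
```

View pics/w1.png

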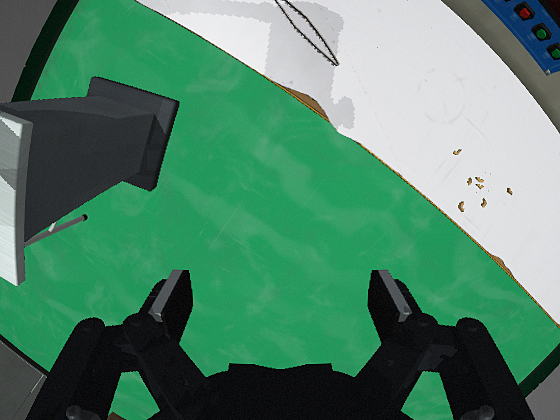

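The call was refused because every row needs all the keys. This picture only shows the floor from the start pose.

Call:
play_rows(series=[{"dx": 22,"dy": 34,"dz": 0,"turn": 0.08,"fingers": -1},{"dx": 22,"dy": 34,"dz": 0,"turn": 0.08,"fingers": -1},{"dx": 22,"dy": 34,"dz": 0,"turn": 0.08,"fingers": -1},{"dx": 22,"dy": 34,"dz": 0,"turn": 0.08,"fingers": -1},{"dx": 22,"dy": 34,"dz": 0,"turn": 0.08,"fingers": -1},{"dx": 22,"dy": 34,"dz": 0,"turn": 0.08,"fingers": -1},{"dx": 22,"dy": 34,"dz": 0,"turn": 0.08,"fingers": -1},{"dx": 22,"dy": 34,"dz": 0,"turn": 0.08,"fingers": -1},{"dx": 22,"dy": 34,"dz": 0,"turn": 0.08,"fingers": -1},{"dx": 22,"dy": 34,"dz": 0,"turn": 0.08,"fingers": -1},{"dx": 22,"dy": 34,"dz": 0,"turn": 0.08,"fingers": -1},{"dx": 22,"dy": 34,"dz": 0,"turn": 0.08,"fingers": -1},{"dx": 20,"dy": 30,"dz": 0,"turn": 0.08,"fingers": -1},{"dx": 0,"dy": 0,"dz": 0,"turn": 0,"fingers": -1},{"dx": 0,"dy": 0,"dz": 0,"turn": 0,"fingers": -1}])

```text
clock: 2.9
position: [0.4947, -0.084, 0.2435]
ee_rot: [0.001, 0.998, -0.06, 0.007]
contact_force: [-0.6, -0.6, -0.4]
width: 0.0856
```

```bash
python3 look.py w2 .125
```

```text
[ 0.49465974 -0.08402622  0.2434614 ] yaw -0.11916048581259592 q [-3.08144253e-01  1.56955272e-01  1.66162804e+00  1.63228811e-03
  1.30889231e+00 -1.89387457e-01] w 0.08558957686213163 F [-0.58987289 -0.61523212 -0.37755135] t 2.9
wing_a 0.8 [270.5, 215.5] 1254 [ 0.48909248 -0.09125913  0.125     ]
wing_nut 0.56 [264.8, 213.7] 1333 [ 0.48468101 -0.08912786  0.125     ]
swing_bolt 0.71 [269.7, 218.5] 1484 [ 0.48810183 -0.09377745  0.125     ]
pot_lid 0.84 [308.8, 139.0] 15049 [ 0.52626868 -0.03284936  0.125     ]
pot_lid 0.64 [270.7, 220.4] 1430 [ 0.48869911 -0.09553586  0.125     ]
```

View pics/w2.png

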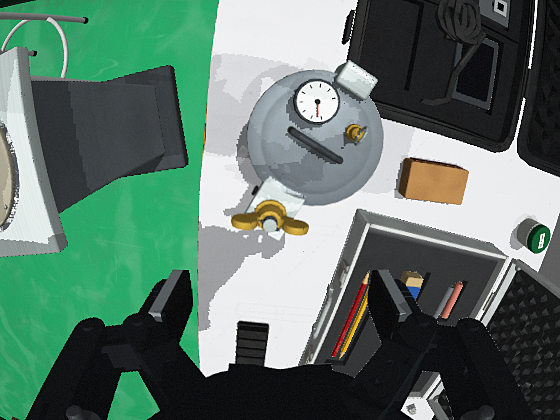

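The nut shows clearly: bolt end at about (269.5,226), and wing ends at about (234,221) and (307,228).

```bash
python3 - <<'E'
from h import *
s=dict(np.load("last.npz"));p=get_image("wrist")
n=atz(p,(269.5,225.5),.1295,s);a=atz(p,(233,219),.13,s);b=atz(p,(308,227),.13,s);c=atz(p,(316,137),.105,s)
print(n,a,b,(a+b)/2,c,np.linalg.norm(a-b),np.linalg.norm((n-c)[:2]));d=b-a;print(np.arctan2(d[1],d[0]));d=c-n;print("pot",np.arctan2(d[1],d[0]))
E
```

```text
[ 0.48743186 -0.09808941  0.1295    ] [ 0.45890192 -0.0886606   0.13      ] [ 0.51837503 -0.10317005  0.13      ] [ 0.48863848 -0.09591533  0.13      ] [ 0.53421615 -0.03441896  0.105     ] 0.0612174450748239 0.07901073645751391
-0.23929212727861995
pot 0.9371022377638939
```

Call:
play_rows(series=[{"dx": -7,"dy": -14,"dz": -20,"turn": -0.09,"fingers": -1},{"dx": 0,"dy": 0,"dz": -20,"turn": 0,"fingers": -1},{"dx": 0,"dy": 0,"dz": -20,"turn": 0,"fingers": -1},{"dx": 0,"dy": 0,"dz": 0,"turn": 0,"fingers": -1},{"dx": 0,"dy": 0,"dz": 0,"turn": 0,"fingers": -1}])

```text
clock: 3.62
position: [0.4853, -0.1073, 0.1839]
ee_rot: [0.002, 0.993, -0.115, 0.01]
contact_force: [0.6, -0.3, 0.2]
width: 0.0851
```

```bash
python3 look.py w3 .125
```

```text
[ 0.48526915 -0.1072505   0.18391579] yaw -0.23037260677467092 q [-3.57555389e-01  1.91171764e-01  1.77432213e+00 -9.39609139e-05
  1.15638529e+00 -1.27120530e-01] w 0.08509807082722863 F [ 0.55840687 -0.31690114  0.23667021] t 3.6167
wing_a 0.97 [274.1, 216.3] 2256 [ 0.48719888 -0.09365596  0.125     ]
wing_nut 0.85 [275.0, 211.8] 2181 [ 0.48843966 -0.09089631  0.125     ]
swing_bolt 0.62 [279.3, 219.0] 2668 [ 0.48992992 -0.09617287  0.125     ]
pot_lid 0.83 [311.8, 109.9] 24305 [ 0.52359933 -0.03521075  0.125     ]
```

View pics/w3.png

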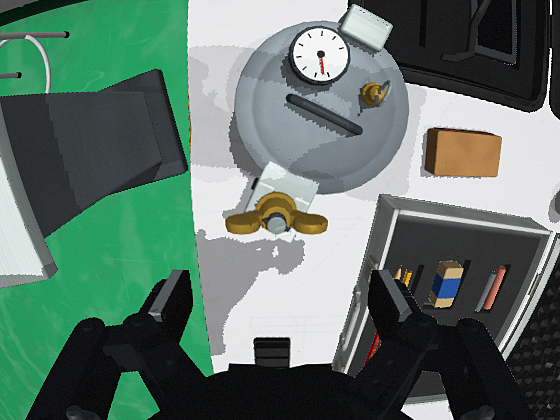

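Bolt end at about (277,224); wing ends at about (226,221) and (328,223), level with the jaw axis.

```bash
python3 - <<'E'
from h import *
s=dict(np.load("last.npz"));p=get_image("wrist")
n=atz(p,(277.5,224),.1295,s);a=atz(p,(226,221),.13,s);b=atz(p,(328,223),.13,s)
print(n,a,b,(a+b)/2,np.linalg.norm(a-b));d=b-a;print(np.arctan2(d[1],d[0]))
print((n-s["position"])*1000)
E
```

```text
[ 0.48841735 -0.09741029  0.1295    ] [ 0.45822092 -0.08789389  0.13      ] [ 0.51886892 -0.10403113  0.13      ] [ 0.48854492 -0.09596251  0.13      ] 0.06275819241411269
-0.2600548495695273
[  3.14820698   9.84020913 -54.41578521]
```

Call:
play_rows(series=[{"dx": 3,"dy": 9,"dz": -20,"turn": -0.02,"fingers": -1},{"dx": 0,"dy": 0,"dz": 0,"turn": 0,"fingers": -1},{"dx": 0,"dy": 0,"dz": 0,"turn": 0,"fingers": -1}])

```text
clock: 4.17
position: [0.4915, -0.0979, 0.1674]
ee_rot: [0.004, 0.992, -0.124, 0.014]
contact_force: [-0.5, 0.3, 0.5]
width: 0.0855
```

```bash
cat > st.py <<'E'
from h import *
s=get_state();q=s["ee_rot"];m=R.from_quat([q[1],q[2],q[3],q[0]]).as_matrix()
print(s["position"].round(4),"yaw",np.arctan2(m[1,0],m[0,0]).round(3),"zaxis",m[:,2].round(3),"q6",s["qpos"].round(2),"w",s["width"].round(4),"F",s["contact_force"].round(1),"M",s["moment"].round(2),"t",s["clock"])
E
python3 st.py
```

```text
Traceback (most recent call last):
  File "st.py", line 3, in <module>
    print(s["position"].round(4),"yaw",np.arctan2(m[1,0],m[0,0]).round(3),"zaxis",m[:,2].round(3),"q6",s["qpos"].round(2),"w",s["width"].round(4),"F",s["contact_force"].round(1),"M",s["moment"].round(2),"t",s["clock"])
                                                                                                                              ^^^^^^^^^^^^^^^^
AttributeError: 'float' object has no attribute 'round'
```

```bash
sed -i 's/s\["width"\].round(4)/round(s["width"],4)/' st.py; python3 st.py
```

```text
[ 0.4915 -0.0979  0.1674] yaw -0.248 zaxis [ 0.027 -0.011 -1.   ] q6 [-0.33  0.21  1.8  -0.    1.11 -0.09] w 0.0855 F [-0.5  0.3  0.5] M [-0.03 -0.04 -0.01] t 4.1667
```

Call:
play_rows(series=[{"dx": -3,"dy": 0,"dz": -10,"turn": 0,"fingers": -1},{"dx": 0,"dy": 0,"dz": -10,"turn": 0,"fingers": -1},{"dx": 0,"dy": 0,"dz": 0,"turn": 0,"fingers": -1}])

```text
clock: 4.42
position: [0.4899, -0.0986, 0.1495]
ee_rot: [0.004, 0.992, -0.122, 0.016]
contact_force: [0.6, -0.3, 0.2]
width: 0.0853
```

```bash
python3 st.py
```

```text
[ 0.4899 -0.0986  0.1495] yaw -0.245 zaxis [ 0.031 -0.013 -0.999] q6 [-0.34  0.22  1.83 -0.    1.06 -0.09] w 0.0853 F [ 0.6 -0.3  0.2] M [ 0.03  0.02 -0.01] t 4.4167
```

Call:
play_rows(series=[{"dx": -1,"dy": 1,"dz": -14,"turn": 0,"fingers": -1},{"dx": 0,"dy": 0,"dz": -13,"turn": 0,"fingers": -1},{"dx": 0,"dy": 0,"dz": 0,"turn": 0,"fingers": -1}])

```text
clock: 4.67
position: [0.4907, -0.0986, 0.1239]
ee_rot: [0.005, 0.992, -0.122, 0.018]
contact_force: [-0.3, -0.3, -0.7]
width: 0.0854
```

```bash
python3 st.py; python3 look.py w4 .125
```

```text
[ 0.4907 -0.0986  0.1239] yaw -0.244 zaxis [ 0.035 -0.014 -0.999] q6 [-0.34  0.25  1.87 -0.    0.99 -0.09] w 0.0854 F [-0.3 -0.3 -0.7] M [ 0.01  0.04 -0.03] t 4.6667
[ 0.49067884 -0.09860439  0.12390455] yaw -0.2443780711551499 q [-0.33590345  0.24691158  1.86977891 -0.00255937  0.98723392 -0.09005147] w 0.0854282468245233 F [-0.25720846 -0.30634074 -0.70118637] t 4.6667
wing_a 0.96 [272.5, 274.3] 4689 [ 0.49031085 -0.09063354  0.125     ]
wing_nut 0.57 [268.7, 272.3] 4532 [ 0.48890046 -0.08913978  0.125     ]
swing_bolt 0.7 [271.5, 282.4] 5205 [ 0.4887386  -0.09480474  0.125     ]
pot_lid 0.9 [320.0, 133.2] 43834 [ 0.52467028 -0.03353431  0.125     ]
pot_lid 0.43 [267.9, 271.3] 4513 [ 0.48868459 -0.08852842  0.125     ]
```

View pics/w4.png

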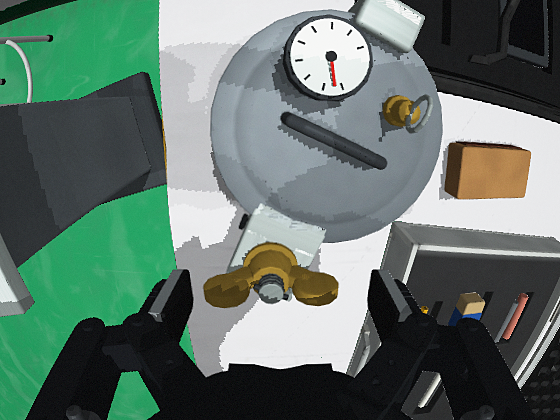

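The wings (columns 204–340, row ~290) lie between the pads (190 and 370), about 3 mm off-centre towards the left. I'll correct that and close.

Call:
play_rows(series=[{"dx": -3,"dy": 1,"dz": -2,"turn": 0,"fingers": -1},{"dx": 0,"dy": 0,"dz": 0,"turn": 0,"fingers": 1},{"dx": 0,"dy": 0,"dz": 0,"turn": 0,"fingers": 1},{"dx": 0,"dy": 0,"dz": 0,"turn": 0,"fingers": 1},{"dx": 0,"dy": 0,"dz": 0,"turn": 0,"fingers": 1},{"dx": 0,"dy": 0,"dz": 0,"turn": 0,"fingers": 1}], squeeze=30)

```text
clock: 5.42
position: [0.4865, -0.0973, 0.1259]
ee_rot: [0.005, 0.992, -0.122, 0.019]
contact_force: [0.5, -0.7, -2.6]
width: 0.0627
```

```bash
python3 st.py
```

```text
[ 0.4865 -0.0973  0.1259] yaw -0.244 zaxis [ 0.036 -0.015 -0.999] q6 [-0.34  0.24  1.88 -0.    0.99 -0.09] w 0.0627 F [ 0.5 -0.7 -2.6] M [-0.05 -0.15 -0.04] t 5.4167
```

Call:
play_rows(series=[{"dx": 0,"dy": 0,"dz": 0.1,"turn": 0.1,"fingers": 1},{"dx": 0,"dy": 0,"dz": 0.1,"turn": 0.1,"fingers": 1},{"dx": 0,"dy": 0,"dz": 0.1,"turn": 0.1,"fingers": 1},{"dx": 0,"dy": 0,"dz": 0.1,"turn": 0.1,"fingers": 1},{"dx": 0,"dy": 0,"dz": 0.1,"turn": 0.1,"fingers": 1},{"dx": 0,"dy": 0,"dz": 0.1,"turn": 0.1,"fingers": 1}])

```text
clock: 5.92
position: [0.4854, -0.0973, 0.1264]
ee_rot: [-0.0, 0.982, 0.19, 0.018]
contact_force: [-1.4, -0.2, -0.4]
width: 0.0629
```

```bash
python3 st.py
```

```text
[ 0.4854 -0.0973  0.1264] yaw 0.383 zaxis [ 0.036  0.008 -0.999] q6 [-0.35  0.24  1.87  0.02  1.   -0.75] w 0.0629 F [-1.4 -0.2 -0.4] M [ 0.09 -0.01 -0.06] t 5.9167
```

Call:
play_rows(series=[{"dx": 0.1,"dy": 0,"dz": 0.1,"turn": 0.1,"fingers": 1},{"dx": 0.1,"dy": 0,"dz": 0.1,"turn": 0.1,"fingers": 1},{"dx": 0.1,"dy": 0,"dz": 0.1,"turn": 0.1,"fingers": 1},{"dx": 0.1,"dy": 0,"dz": 0.1,"turn": 0.1,"fingers": 1},{"dx": 0.1,"dy": 0,"dz": 0.1,"turn": 0.1,"fingers": 1},{"dx": 0.1,"dy": 0,"dz": 0.1,"turn": 0.1,"fingers": 1},{"dx": 0.1,"dy": 0,"dz": 0.1,"turn": 0.1,"fingers": 1},{"dx": 0.1,"dy": 0,"dz": 0.1,"turn": 0.1,"fingers": 1},{"dx": 0.1,"dy": 0,"dz": 0.1,"turn": 0.1,"fingers": 1},{"dx": 0.1,"dy": 0,"dz": 0.1,"turn": 0.1,"fingers": 1},{"dx": 0,"dy": 0,"dz": 0.1,"turn": 0.1,"fingers": 1},{"dx": 0,"dy": 0,"dz": 0.1,"turn": 0.1,"fingers": 1},{"dx": 0,"dy": 0,"dz": 0.1,"turn": 0.1,"fingers": 1},{"dx": 0,"dy": 0,"dz": 0.1,"turn": 0.1,"fingers": 1},{"dx": 0,"dy": 0,"dz": 0.1,"turn": 0.1,"fingers": 1},{"dx": 0,"dy": 0,"dz": 0.1,"turn": 0.1,"fingers": 1},{"dx": 0,"dy": 0,"dz": 0.1,"turn": 0.1,"fingers": 1}])

```text
clock: 7.33
position: [0.4842, -0.1001, 0.1282]
ee_rot: [-0.014, 0.468, 0.884, 0.008]
contact_force: [0.0, 0.1, -0.2]
width: 0.0626
```

```bash
python3 st.py
```

```text
[ 0.4842 -0.1001  0.1282] yaw 2.167 zaxis [-0.017  0.027 -0.999] q6 [-0.36  0.26  1.83  0.02  1.07 -2.54] w 0.0626 F [ 0.   0.1 -0.2] M [ 0.07  0.1  -0.01] t 7.3333
```

Call:
play_rows(series=[{"dx": 0,"dy": 0,"dz": 0,"turn": 0,"fingers": -1},{"dx": 0,"dy": 0,"dz": 0,"turn": 0,"fingers": -1},{"dx": 0,"dy": 0,"dz": 0,"turn": 0,"fingers": -1},{"dx": 3,"dy": 2,"dz": 0,"turn": 0,"fingers": -1},{"dx": 0,"dy": 0,"dz": 0,"turn": 0,"fingers": -1}])

```text
clock: 7.75
position: [0.4881, -0.0982, 0.1283]
ee_rot: [-0.014, 0.47, 0.882, 0.008]
contact_force: [-0.1, -0.1, 0.2]
width: 0.0856
```

```bash
python3 st.py; python3 look.py w5 .125
```

```text
[ 0.4881 -0.0982  0.1283] yaw 2.162 zaxis [-0.016  0.027 -0.999] q6 [-0.35  0.27  1.83  0.02  1.07 -2.53] w 0.0856 F [-0.1 -0.1  0.2] M [-0.03  0.06  0.02] t 7.75
[ 0.48806546 -0.0981753   0.12827073] yaw 2.1618039588545988 q [-0.35254423  0.26680664  1.82689577  0.02249487  1.07272938 -2.52531691] w 0.08562318096753431 F [-0.13714764 -0.13106061  0.20486773] t 7.75
wing_a 0.74 [275.1, 263.3] 4445 [ 0.48216908 -0.10523499  0.125     ]
wing_a 0.45 [299.4, 324.8] 12466 [ 0.50650933 -0.0738973   0.125     ]
wing_nut 0.55 [278.6, 262.1] 4454 [ 0.4807461  -0.10421647  0.125     ]
wing_nut 0.19 [188.8, 343.1] 421 [ 0.55227946 -0.11677148  0.125     ]
swing_bolt 0.59 [279.9, 271.4] 5469 [ 0.48460732 -0.10089957  0.125     ]
pot_lid 0.67 [298.4, 324.4] 12243 [ 0.50655736 -0.07451089  0.125     ]
pot_lid 0.63 [272.4, 263.9] 4495 [ 0.48312505 -0.10611786  0.125     ]
```

View pics/w5.png

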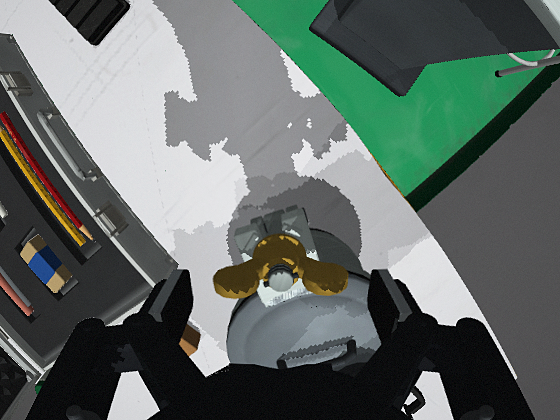

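The nut followed the gripper. Its wings are still aligned with the jaws, and the bolt end at (281,280) is centred. Next I rewind half a turn with the fingers open.

Call:
play_rows(series=[{"dx": 0,"dy": 0,"dz": 0,"turn": -0.12,"fingers": -1},{"dx": 0,"dy": 0,"dz": 0,"turn": -0.12,"fingers": -1},{"dx": 0,"dy": 0,"dz": 0,"turn": -0.12,"fingers": -1},{"dx": 0,"dy": 0,"dz": 0,"turn": -0.12,"fingers": -1},{"dx": 0,"dy": 0,"dz": 0,"turn": -0.12,"fingers": -1},{"dx": 0,"dy": 0,"dz": 0,"turn": -0.12,"fingers": -1},{"dx": 0,"dy": 0,"dz": 0,"turn": -0.12,"fingers": -1},{"dx": 0,"dy": 0,"dz": 0,"turn": -0.12,"fingers": -1},{"dx": 0,"dy": 0,"dz": 0,"turn": -0.12,"fingers": -1},{"dx": 0,"dy": 0,"dz": 0,"turn": -0.12,"fingers": -1},{"dx": 0,"dy": 0,"dz": 0,"turn": -0.12,"fingers": -1},{"dx": 0,"dy": 0,"dz": 0,"turn": -0.12,"fingers": -1}])

```text
clock: 9.0
position: [0.4867, -0.0985, 0.1282]
ee_rot: [-0.005, 0.945, 0.326, 0.015]
contact_force: [-0.1, -0.6, -0.7]
width: 0.0854
```

```bash
python3 st.py
```

```text
[ 0.4867 -0.0985  0.1282] yaw 0.664 zaxis [ 0.025  0.02  -0.999] q6 [-0.36  0.24  1.86  0.03  1.02 -1.04] w 0.0854 F [-0.1 -0.6 -0.7] M [-0.01  0.02  0.02] t 9.0
```

Call:
play_rows(series=[{"dx": 1,"dy": 1,"dz": 0,"turn": -0.12,"fingers": -1},{"dx": 0,"dy": 0,"dz": 0,"turn": -0.12,"fingers": -1},{"dx": 0,"dy": 0,"dz": 0,"turn": -0.12,"fingers": -1},{"dx": 0,"dy": 0,"dz": 0,"turn": -0.12,"fingers": -1},{"dx": 0,"dy": 0,"dz": 0,"turn": -0.12,"fingers": -1},{"dx": 0,"dy": 0,"dz": 0,"turn": -0.12,"fingers": -1},{"dx": 0,"dy": 0,"dz": 0,"turn": -0.12,"fingers": -1},{"dx": 0,"dy": 0,"dz": 0,"turn": -0.12,"fingers": -1},{"dx": 0,"dy": 0,"dz": 0,"turn": -0.12,"fingers": -1},{"dx": 0,"dy": 0,"dz": 0,"turn": -0.12,"fingers": -1},{"dx": 0,"dy": 0,"dz": 0,"turn": -0.12,"fingers": -1},{"dx": 0,"dy": 0,"dz": 0,"turn": -0.12,"fingers": -1},{"dx": 0,"dy": 0,"dz": 0,"turn": -0.12,"fingers": -1},{"dx": 0,"dy": 0,"dz": 0,"turn": 0,"fingers": -1}])

```text
clock: 10.17
position: [0.4862, -0.0975, 0.1285]
ee_rot: [0.007, 0.886, -0.463, 0.014]
contact_force: [-0.6, 0.8, -0.5]
width: 0.0851
```

```bash
python3 st.py
```

```text
[ 0.4862 -0.0975  0.1285] yaw -0.963 zaxis [ 0.018 -0.026 -0.999] q6 [-0.32  0.24  1.86 -0.02  1.01  0.65] w 0.0851 F [-0.6  0.8 -0.5] M [ 0.09 -0.04  0.02] t 10.1667
```

Call:
play_rows(series=[{"dx": 1.5,"dy": 0,"dz": 0,"turn": -0.02,"fingers": -1},{"dx": 0,"dy": 0,"dz": 0,"turn": 0,"fingers": 1},{"dx": 0,"dy": 0,"dz": 0,"turn": 0,"fingers": 1},{"dx": 0,"dy": 0,"dz": 0,"turn": 0,"fingers": 1},{"dx": 0,"dy": 0,"dz": 0,"turn": 0,"fingers": 1},{"dx": 0,"dy": 0,"dz": 0,"turn": 0,"fingers": 1},{"dx": 0,"dy": 0,"dz": 0.1,"turn": 0.1,"fingers": 1},{"dx": 0,"dy": 0,"dz": 0.1,"turn": 0.1,"fingers": 1},{"dx": 0,"dy": 0,"dz": 0.1,"turn": 0.1,"fingers": 1},{"dx": 0,"dy": 0,"dz": 0.1,"turn": 0.1,"fingers": 1},{"dx": 0,"dy": 0,"dz": 0.1,"turn": 0.1,"fingers": 1},{"dx": 0,"dy": 0,"dz": 0.1,"turn": 0.1,"fingers": 1},{"dx": 0.1,"dy": 0,"dz": 0.1,"turn": 0.1,"fingers": 1},{"dx": 0.1,"dy": 0,"dz": 0.1,"turn": 0.1,"fingers": 1},{"dx": 0.1,"dy": 0,"dz": 0.1,"turn": 0.1,"fingers": 1},{"dx": 0.1,"dy": 0,"dz": 0.1,"turn": 0.1,"fingers": 1}])

```text
clock: 11.5
position: [0.4859, -0.0968, 0.1302]
ee_rot: [-0.001, 0.999, 0.039, 0.014]
contact_force: [-1.7, -0.9, 1.9]
width: 0.0631
```

```bash
python3 st.py
```

```text
[ 0.4859 -0.0968  0.1302] yaw 0.077 zaxis [ 0.028  0.003 -1.   ] q6 [-0.35  0.24  1.86  0.01  1.02 -0.43] w 0.0631 F [-1.7 -0.9  1.9] M [-0.03  0.12 -0.08] t 11.5
```

Call:
play_rows(series=[{"dx": 0.1,"dy": 0,"dz": 0.1,"turn": 0.1,"fingers": 1},{"dx": 0.1,"dy": 0,"dz": 0.1,"turn": 0.1,"fingers": 1},{"dx": 0.1,"dy": 0,"dz": 0.1,"turn": 0.1,"fingers": 1},{"dx": 0.1,"dy": 0,"dz": 0.1,"turn": 0.1,"fingers": 1},{"dx": 0.1,"dy": 0,"dz": 0.1,"turn": 0.1,"fingers": 1},{"dx": 0.1,"dy": 0,"dz": 0.1,"turn": 0.1,"fingers": 1},{"dx": 0.1,"dy": 0,"dz": 0.1,"turn": 0.1,"fingers": 1},{"dx": 0.1,"dy": 0,"dz": 0.1,"turn": 0.1,"fingers": 1},{"dx": 0.1,"dy": 0,"dz": 0.1,"turn": 0.1,"fingers": 1},{"dx": 0.1,"dy": 0,"dz": 0.1,"turn": 0.1,"fingers": 1},{"dx": 0.1,"dy": 0,"dz": 0.1,"turn": 0.1,"fingers": 1},{"dx": 0.1,"dy": 0.1,"dz": 0.1,"turn": 0.1,"fingers": 1},{"dx": 0.1,"dy": 0.1,"dz": 0.1,"turn": 0.1,"fingers": 1},{"dx": 0.1,"dy": 0.1,"dz": 0.1,"turn": 0.1,"fingers": 1},{"dx": 0.1,"dy": 0.1,"dz": 0.1,"turn": 0.1,"fingers": 1},{"dx": 0.1,"dy": 0.1,"dz": 0.1,"turn": 0.1,"fingers": 1},{"dx": 0.1,"dy": 0.1,"dz": 0.1,"turn": 0.1,"fingers": 1},{"dx": 0.1,"dy": 0.1,"dz": 0.1,"turn": 0.1,"fingers": 1},{"dx": 0.1,"dy": 0.1,"dz": 0.1,"turn": 0.1,"fingers": 1},{"dx": 0,"dy": 0,"dz": 0.1,"turn": 0.1,"fingers": 1}])

```text
clock: 13.17
position: [0.4839, -0.1004, 0.1322]
ee_rot: [-0.009, 0.458, 0.889, 0.003]
contact_force: [-0.1, -0.9, 1.8]
width: 0.0627
```

```bash
python3 st.py
```

```text
[ 0.4839 -0.1004  0.1322] yaw 2.19 zaxis [-0.014  0.013 -1.   ] q6 [-0.35  0.26  1.83  0.01  1.07 -2.55] w 0.0627 F [-0.1 -0.9  1.8] M [ 0.13  0.07 -0.08] t 13.1667
```

Call:
play_rows(series=[{"dx": 0,"dy": 0,"dz": 0,"turn": 0,"fingers": -1},{"dx": 0,"dy": 0,"dz": 0,"turn": 0,"fingers": -1},{"dx": 0,"dy": 0,"dz": 0,"turn": 0,"fingers": -1},{"dx": 2,"dy": 1,"dz": 5,"turn": 0,"fingers": -1},{"dx": 0,"dy": 0,"dz": 15,"turn": 0,"fingers": -1},{"dx": 0,"dy": 0,"dz": 15,"turn": 0,"fingers": -1},{"dx": 0,"dy": 0,"dz": 5,"turn": 0,"fingers": -1},{"dx": 10,"dy": 13,"dz": 0,"turn": 0,"fingers": 1},{"dx": 8,"dy": 11,"dz": 0,"turn": 0,"fingers": 1},{"dx": 0,"dy": 0,"dz": 0,"turn": 0,"fingers": 1},{"dx": 0,"dy": 0,"dz": 0,"turn": 0,"fingers": 1},{"dx": 0,"dy": 0,"dz": 0,"turn": 0,"fingers": 1}])

```text
clock: 14.17
position: [0.5041, -0.0746, 0.1742]
ee_rot: [-0.01, 0.462, 0.887, 0.002]
contact_force: [0.6, 0.6, -0.3]
width: 0.0254
```

```bash
python3 st.py;  python3 look.py w6 .125
```

```text
[ 0.5041 -0.0746  0.1742] yaw 2.18 zaxis [-0.015  0.013 -1.   ] q6 [-0.29  0.24  1.74  0.01  1.18 -2.47] w 0.0254 F [ 0.6  0.6 -0.3] M [0.05 0.06 0.01] t 14.1667
[ 0.50413762 -0.07460815  0.17422976] yaw 2.1803229786413354 q [-0.28943885  0.23657461  1.73885578  0.0091115   1.18439558 -2.4733187 ] w 0.025436027194695298 F [ 0.57092192  0.62006746 -0.3183854 ] t 14.1667
wing_a 0.78 [268.0, 192.0] 2526 [ 0.48285233 -0.09720804  0.125     ]
wing_a 0.38 [155.0, 297.1] 2239 [ 0.59006547 -0.12028854  0.125     ]
wing_nut 0.75 [265.6, 187.1] 2532 [ 0.48121565 -0.09999153  0.125     ]
swing_bolt 0.92 [263.4, 194.1] 2940 [ 0.48539973 -0.09868999  0.125     ]
swing_bolt 0.36 [158.4, 296.6] 2243 [ 0.5880221  -0.11841698  0.125     ]
pot_lid 0.83 [285.2, 254.8] 13105 [ 0.51022541 -0.06575924  0.125     ]
```

View pics/w6.png

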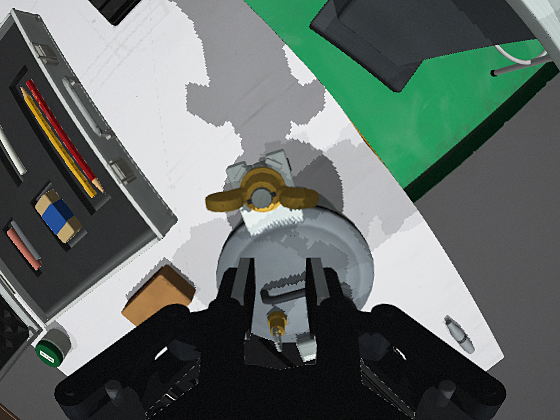

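The nut is still upright at (262,195), with its wings roughly across the slot. The fingers are between the nut and the strap, so I'll lower the closed fingers and push outwards.

Call:
play_rows(series=[{"dx": 0,"dy": 0,"dz": 0,"turn": 0,"fingers": 1},{"dx": 0,"dy": 0,"dz": 0,"turn": 0,"fingers": 1},{"dx": 1,"dy": 1,"dz": -14,"turn": 0,"fingers": 1},{"dx": 0,"dy": 0,"dz": -14,"turn": 0,"fingers": 1},{"dx": 0,"dy": 0,"dz": -13,"turn": 0,"fingers": 1},{"dx": 0,"dy": 0,"dz": 0,"turn": 0,"fingers": 1},{"dx": 0,"dy": 0,"dz": 0,"turn": 0,"fingers": 1}])

```text
clock: 15.0
position: [0.5052, -0.0753, 0.1329]
ee_rot: [-0.008, 0.464, 0.886, 0.003]
contact_force: [-0.1, -0.5, 1.2]
width: -0.0
```

```bash
python3 st.py
```

```text
[ 0.5052 -0.0753  0.1329] yaw 2.178 zaxis [-0.013  0.012 -1.   ] q6 [-0.29  0.28  1.8   0.01  1.08 -2.47] w -0.0 F [-0.1 -0.5  1.2] M [-0.03  0.02  0.01] t 15.0
```

Call:
play_rows(series=[{"dx": -3,"dy": -4,"dz": 0,"turn": 0,"fingers": 1},{"dx": -3,"dy": -4,"dz": 0,"turn": 0,"fingers": 1},{"dx": -3,"dy": -4,"dz": 0,"turn": 0,"fingers": 1},{"dx": -3,"dy": -4,"dz": 0,"turn": 0,"fingers": 1},{"dx": -3,"dy": -4,"dz": 0,"turn": 0,"fingers": 1}])

```text
clock: 15.42
position: [0.4908, -0.0971, 0.1355]
ee_rot: [-0.006, 0.463, 0.886, 0.003]
contact_force: [-0.2, -0.4, -0.7]
width: 0.0002
```

```bash
python3 st.py
```

```text
[ 0.4908 -0.0971  0.1355] yaw 2.179 zaxis [-0.008  0.011 -1.   ] q6 [-0.34  0.26  1.82  0.01  1.08 -2.52] w 0.0002 F [-0.2 -0.4 -0.7] M [ 0.02 -0.02 -0.06] t 15.4167
```

Call:
play_rows(series=[{"dx": -3,"dy": -4,"dz": -1,"turn": 0,"fingers": 1},{"dx": -3,"dy": -4,"dz": -1,"turn": 0,"fingers": 1},{"dx": -3,"dy": -4,"dz": -1,"turn": 0,"fingers": 1},{"dx": -3,"dy": -4,"dz": -1,"turn": 0,"fingers": 1},{"dx": -3,"dy": -4,"dz": -1,"turn": 0,"fingers": 1}])

```text
clock: 15.83
position: [0.474, -0.1201, 0.1312]
ee_rot: [-0.005, 0.463, 0.886, 0.003]
contact_force: [-0.1, 0.7, -0.1]
width: 0.0001
```

```bash
python3 st.py; python3 look.py w7 .1
```

```text
[ 0.474  -0.1201  0.1312] yaw 2.178 zaxis [-0.007  0.01  -1.   ] q6 [-0.4   0.25  1.85  0.01  1.06 -2.58] w 0.0001 F [-0.1  0.7 -0.1] M [0.   0.02 0.02] t 15.8333
[ 0.47403475 -0.12014909  0.1312388 ] yaw 2.1777021053104244 q [-0.3954527   0.24515023  1.84954632  0.00758312  1.0568074  -2.57691441] w 0.0001390271733014423 F [-0.10258945  0.69826465 -0.12065506] t 15.8333
wing_a 0.87 [284.2, 233.7] 3278 [ 0.46304967 -0.12502639  0.1       ]
wing_nut 0.69 [279.2, 231.1] 3698 [ 0.46332214 -0.12813874  0.1       ]
wing_nut 0.59 [286.5, 229.7] 3403 [ 0.46041689 -0.12535242  0.1       ]
swing_bolt 0.9 [280.6, 232.7] 3737 [ 0.46366838 -0.12697629  0.1       ]
pot_lid 0.93 [316.6, 289.7] 2064 [ 0.48206215 -0.08816719  0.1       ]
```

View pics/w7.png

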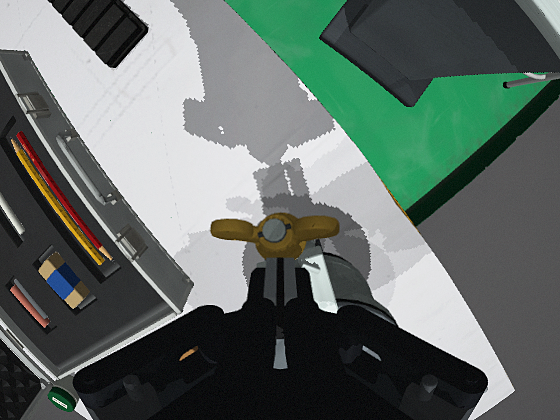

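The nut now leans outwards ahead of the fingertips, at (275,232). The bolt has left the slot but hasn't fallen yet, so I keep pushing.

Call:
play_rows(series=[{"dx": -3,"dy": -4,"dz": 0,"turn": 0,"fingers": 1},{"dx": -3,"dy": -4,"dz": -1,"turn": 0,"fingers": 1},{"dx": -3,"dy": -4,"dz": -1,"turn": 0,"fingers": 1},{"dx": -3,"dy": -4,"dz": -1,"turn": 0,"fingers": 1},{"dx": 0,"dy": 0,"dz": 0,"turn": 0,"fingers": 1},{"dx": 0,"dy": 0,"dz": 0,"turn": 0,"fingers": 1},{"dx": 0,"dy": 0,"dz": 0,"turn": 0,"fingers": 1},{"dx": 0,"dy": 0,"dz": 0,"turn": 0,"fingers": 1},{"dx": 0,"dy": 0,"dz": 0,"turn": 0,"fingers": 1},{"dx": 0,"dy": 0,"dz": 0,"turn": 0,"fingers": 1}])

```text
clock: 16.92
position: [0.4618, -0.1369, 0.128]
ee_rot: [-0.005, 0.463, 0.886, 0.003]
contact_force: [1.2, -0.3, -0.4]
width: 0.0001
```

```bash
python3 st.py; python3 look.py w8 .05
```

```text
[ 0.4618 -0.1369  0.128 ] yaw 2.179 zaxis [-0.006  0.01  -1.   ] q6 [-0.44  0.24  1.87  0.01  1.04 -2.62] w 0.0001 F [ 1.2 -0.3 -0.4] M [-0.03 -0.   -0.03] t 16.9167
[ 0.46184174 -0.13685865  0.12803776] yaw 2.1786727442078275 q [-0.4377194   0.23839419  1.8689837   0.00787885  1.04393429 -2.62038087] w 0.00010058788672149699 F [ 1.21430523 -0.30950924 -0.43712468] t 16.9167
wing_a 0.57 [281.7, 189.2] 2427 [ 0.44141029 -0.14903588  0.05      ]
wing_a 0.19 [321.3, 299.4] 1025 [ 0.49659522 -0.07283087  0.05      ]
wing_nut 0.59 [281.7, 193.3] 2531 [ 0.44374848 -0.14740659  0.05      ]
swing_bolt 0.58 [289.9, 192.7] 3526 [ 0.44028727 -0.14312897  0.05      ]
swing_bolt 0.28 [281.1, 189.9] 2371 [ 0.4420356  -0.14908802  0.05      ]
pot_lid 0.67 [320.4, 300.5] 1002 [ 0.49781842 -0.07276849  0.05      ]
```

View pics/w8.png

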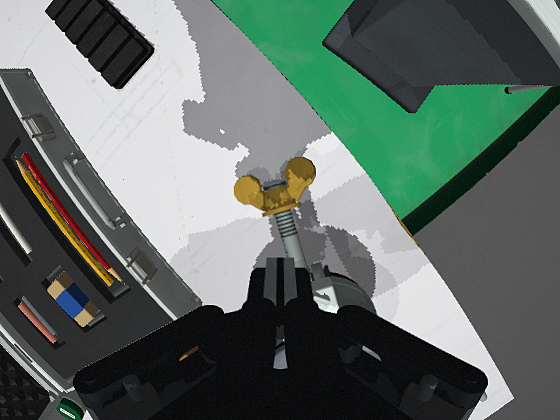

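The bolt has fallen, with the nut now at (275,190) and well outside the lug. I'll retract upwards and check from outside.

Call:
play_rows(series=[{"dx": 0,"dy": 0,"dz": 20,"turn": -0.05,"fingers": 1},{"dx": 0,"dy": 0,"dz": 30,"turn": -0.1,"fingers": 1},{"dx": 0,"dy": 0,"dz": 30,"turn": -0.1,"fingers": 1},{"dx": 0,"dy": 0,"dz": 30,"turn": -0.1,"fingers": 1},{"dx": 0,"dy": -10,"dz": 30,"turn": -0.1,"fingers": 1},{"dx": -10,"dy": -30,"dz": 0,"turn": -0.1,"fingers": 1},{"dx": -10,"dy": -30,"dz": 0,"turn": -0.1,"fingers": 1},{"dx": -10,"dy": -30,"dz": 0,"turn": -0.1,"fingers": 1},{"dx": -10,"dy": -30,"dz": 0,"turn": -0.1,"fingers": 1},{"dx": -10,"dy": -30,"dz": 0,"turn": -0.1,"fingers": 1},{"dx": -10,"dy": -30,"dz": 0,"turn": -0.1,"fingers": 1},{"dx": -10,"dy": -30,"dz": 0,"turn": -0.1,"fingers": 1},{"dx": 0,"dy": 0,"dz": 0,"turn": 0,"fingers": 1},{"dx": 0,"dy": 0,"dz": 0,"turn": 0,"fingers": 1}])

```text
clock: 18.33
position: [0.3859, -0.3643, 0.276]
ee_rot: [0.0, 0.883, 0.469, 0.01]
contact_force: [0.0, 1.3, 0.3]
width: -0.0
```

```bash
python3 st.py; python3 - <<'E'
from h import *
t=get_image("top");s=get_image("side");save(t,"top1");save(s,"side1")
for l,z in [("wing_nut",.03),("pot_lid",.1),("coupon_rack",.11),("sanding_block",.11),("probe_pen",.11)]:
  for k in masks_of(t,l)[:1]: print(l,round(k["p"],2),k["xy"],atz(t,k["xy"],z).round(3))
c=lambda im,y,x,h,w:cv2.resize(im[y:y+h,x:x+w,::-1],(400,400),interpolation=2)
cv2.imwrite("pics/fin.png",np.hstack([c(t["pixels"],165,230,100,100),c(s["pixels"],180,230,110,110)]))
E
```

```text
[ 0.3859 -0.3643  0.276 ] yaw 0.977 zaxis [ 0.018  0.009 -1.   ] q6 [-0.9   0.19  1.54  0.02  1.41 -1.88] w -0.0 F [0.  1.3 0.3] M [-0.01  0.03  0.02] t 18.3333
wing_nut 0.53 [310.9, 243.6] [ 0.454 -0.152  0.03 ]
pot_lid 0.76 [265.1, 207.6] [ 0.537 -0.036  0.1  ]
coupon_rack 0.65 [386.1, 259.6] [ 0.423 -0.318  0.11 ]
sanding_block 0.78 [296.9, 151.5] [ 0.67  -0.107  0.11 ]
probe_pen 0.73 [154.2, 209.0] [0.527 0.219 0.11 ]
```

View pics/fin.png

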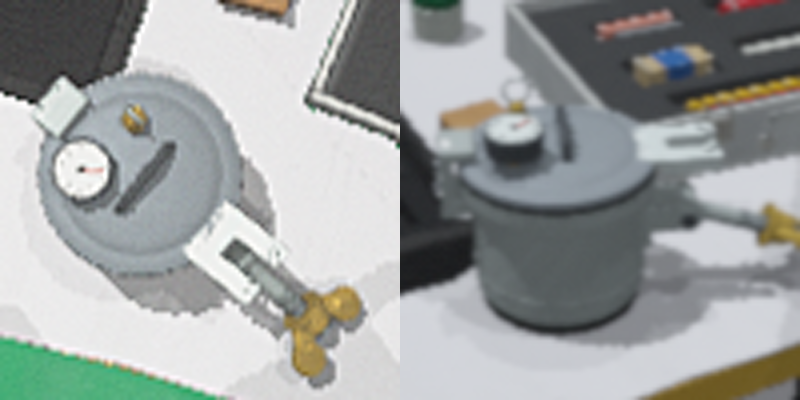

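The bolt lies on its stop, a little below level. The slot is empty, the lid is seated under its claw, and the bystanders are where they were.

```bash
python3 -c "
from rig import *
print(sign_off())"
```

```text
the job is handed in; nothing more can be done
None
```

The wing nut is unscrewed and the swing bolt is out of its slot, hanging on its pin. The job was handed in at about 18.5 s of the 51 s allowed.

- **Unscrewing:** I gripped the nut by its wing ends and turned it anticlockwise in two strokes, about 2.4 and then 3.15 rad. That makes about 5.6 rad plus the unknown starting angle of 0 to 0.8. The gripper rose about 6 mm over the two strokes. The 5.6 rad alone lifts the nut about 5.3 mm, past the 4.3 mm it needed.
- **Swinging out:** I pushed the nut outwards with the closed fingers. The bolt left the slot and fell outwards by its own weight.
- **Final checks:** The last pictures show:
  - The bolt is on its stop, a little below level, with the slot empty.
  - The lid is seated with its back edge under the claw.
  - The rack, sanding block and probe are within 2–3 mm of where they were first measured, which is about the camera's accuracy.
  - The arm is clear of everything, and every contact force I read stayed under 4 N.

No check failed. Two things disagreed slightly with expectation. The wings measured about 63 mm across in the grip instead of 65 mm. The tool also drifted a few millimetres and tilted up to 2° during the moves, which I corrected for position only. I did not measure the nut's final angle directly.

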